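Stroke the tablet organiser's lids shut

TASK

The seven lids of the weekly tablet organiser have been left ajar: shut them all by running the fingertips lightly along the row in one stroke, beginning at the end with the orange lid, so that each lid goes down in its turn and lies flat; do not raise the fingers away from the box until the last lid is down. Do not grasp, lift, tip or push the organiser out of its place, do not press hard, and leave the lemon, timer, jar and spoon as they are.

Things in the scene. Friction and masses are not known exactly. Their poses are not given: they have to be found in the camera images.
- organiser: Weekly tablet organiser: long low white box on rubber feet, loose on the worktop, 0.5 kg. 282 mm long (its y), 58 wide (its x), 31 high with lids shut; origin at the centre of its underside. Seven lids in a row along y, pitch 34 mm, between two fixed end caps level with the shut lids. The one orange lid is the first, at the +y end; six blue lids follow towards -y.
- start_cap (a point): Centre of the top face of the fixed end cap (22 x 58 mm) beside the orange lid, 31 mm above the worktop, at organiser y = +130 mm. Beware: dark wall cabinets hang behind the work, 0.44 m above the worktop, their fronts about 0.6 m ahead of the robot base; keep wrist and forearm on the near side of them.
- far_cap (a point): Centre of the top face of the fixed end cap (22 x 58 mm) at the other end of the row, beside the last lid, 31 mm above the worktop, at organiser y = -130 mm.
- lid1 (a joint): Hinge angle of the first lid (orange, 56 x 32 x 3 mm) in rad: 0 = shut flush, larger = standing open, up to 1.2. Each lid hinges on its edge nearest the orange end, so it rises like a ramp away from that end and a fingertip sliding from there pushes it down. About 0.5 N at the free edge moves it; it stays where left: no spring, no catch. Hinge at organiser y = +119 mm.
- lid2 (a joint): Hinge angle of the second lid (blue, 56 x 32 x 3 mm) in rad: 0 = shut flush, larger = standing open, up to 1.2. Hinged as the first lid; its hinge is at organiser y = +85 mm.
- lid3 (a joint): Hinge angle of the third lid (blue, 56 x 32 x 3 mm) in rad: 0 = shut flush, larger = standing open, up to 1.2. Hinged as the first lid; its hinge is at organiser y = +51 mm.
- lid4 (a joint): Hinge angle of the fourth lid (blue, 56 x 32 x 3 mm) in rad: 0 = shut flush, larger = standing open, up to 1.2. Hinged as the first lid; its hinge is at organiser y = +17 mm.
- lid5 (a joint): Hinge angle of the fifth lid (blue, 56 x 32 x 3 mm) in rad: 0 = shut flush, larger = standing open, up to 1.2. Hinged as the first lid; its hinge is at organiser y = -17 mm.
- lid6 (a joint): Hinge angle of the sixth lid (blue, 56 x 32 x 3 mm) in rad: 0 = shut flush, larger = standing open, up to 1.2. Hinged as the first lid; its hinge is at organiser y = -51 mm.
- lid7 (a joint): Hinge angle of the seventh lid (blue, 56 x 32 x 3 mm) in rad: 0 = shut flush, larger = standing open, up to 1.2. Hinged as the first lid; its hinge is at organiser y = -85 mm.
- lemon: Yellow lemon, 71 x 53 x 51 mm, loose behind the organiser; origin at the centre of its underside. To be left alone.
- kitchen_timer: Red round kitchen timer, 73 mm across, 56 mm high, loose behind the organiser; origin at the centre of its underside. To be left alone.
- salt_jar: Small glass jar with a white cap, 43 mm across, 100 mm high, loose beyond the last lid's end of the organiser; origin at the centre of its underside. To be left alone.
- teaspoon: Steel teaspoon, 130 x 27 x 11 mm, lying loose in front of the organiser (robot's side); origin at the centre of its underside. To be left alone.

How it is judged:
By the outcome, as a careful person would: the job done as asked, in the order asked, and still so for the second after the job is handed in, with the robot touching nothing.
It also fails if it takes over 45 s, if anything falls off the work surface, if the arm or the gripper's body presses on something with over 40 N, if the wrist force passes 120 N, or if a joint passes its speed limit or range.

ROBOT

A 6-joint arm with a two-finger parallel gripper is mounted at the origin on a cart in front of the work surface, level with it; the furniture and walls round the work are solid. World frame = base frame: x ahead of the robot, y to its left, z up, the work surface at z = 0. Lengths are in m, angles in rad, forces in N, time in s.
With the tool pointing down it reaches from about 0.225 to 0.875 m from the base axis. Payload 3.4 kg.
Tool frame: the origin (TCP) lies at the very end of the fingers, on their centre line; the grasp point (between the pads) lies 19 mm behind it; z points along the fingers, y is the line along which they close (so a half turn about z gives the same grasp; the last joint's range is limited). The gripper opens to 85 mm and grips with 20 to 120 N. Pads are 22 mm wide; open, the fingers measure 114 mm over their backs; the gripper's body (76 mm by 85 mm) begins 54 mm behind the grasp point. The pads swing forward as they close: fully open they stand 13 mm farther back than shut.
Start: joints at [-1.409, 0.276, 1.505, -0, 1.361, -0.121], TCP at [0.16, -0.552, 0.231] pointing down, gripper open.
Joint ranges: [-2.89, 2.89], [-0.75, 2.08], [0.22, 2.7], [-1.18, 4.32], [0.11, 2.71], [-2.7, 2.7]. Speed limits (rad/s): [2.57, 2.57, 3.14, 3.14, 3.14, 3.14].

INTERFACE

Orientations are given as a unit quaternion [w, x, y, z].
In Python, from rig import readout, vision, manip gives the robot as it stands.
- The arm moves only by the shell command python3 -m handwheel 'ROWS' [FORCE]. ROWS is JSON, a list of rows, each a list of 3 entries, a list of its own where there are three numbers: the shift along the tool's x, y, z in mm, then the turn, a rotation vector about the tool's x, y, z in units of 6 degrees (1.0 is 6 degrees), then the closure, from -1 (fully open) to 1 (shut), so that 0 is half open. A call has 1 to 20 rows; each row shifts and turns the commanded pose from where the row before left it, along the tool's axes as they then stand; what a row does not reach is not made up. A row lasts 1/8 s, in which the tool goes at most 62.5 mm and 10.7 degrees, less where a joint would pass 70% of its speed; a pose out of reach is approached as far as the arm can. A call is refused whole if a number of a shift passes 62.5 or a number of a turn 1, either way. A call with a gripper value outside its range is refused whole. The fingers move at their own pace and stop on an object; FORCE is the grip in N (left out, the last holds). Time passes only in rows, so rows that do not move let the fingers close. It gives the time, the measured TCP pose, the force, the opening and the grip force at its end, in the units of the state.
- readout.get_state(): the state, without advancing time (a new reading comes with each control period).
- vision.get_image(name): name is "side" or "top" or "wrist"; returns the picture (420x560x3 uint8, blue, green, red); there is no depth.
- vision.camera_params(name): a dict with "intrinsics" (3x3 intrinsics, pixels), "rvec" (rotation vector, rad) and "tvec" (3), from world to camera coordinates, as OpenCV has them; the wrist camera has in their place "hand_eye" (4x4, takes a point from camera to tool coordinates, whose origin is the TCP and whose axes are the flange's). Camera axes: x right, y down, z forward; pixel columns grow to the right and rows downward; lengths in m; the calibration is good to about 2 mm. The wrist camera is an equidistant fisheye: a pixel r from the principal point sees the ray r / f radians off the axis. A picture is of the moment at which its call begins: read the wrist's pose just before it. camera_params takes no time and is no camera call.
- manip.sign_off(): hands the job in; it is judged then, once.
The state is a dict: "clock": time; "qpos": joint angles; "qd": joint speeds; "effort": joint torques, N m; "position": TCP position; "ee_rot": TCP orientation; "contact_force": force on the tool from outside, world axes, zero at the start; "moment": the same for the moment, N m; "width": finger opening in m; "gripper_force": force on a finger pad.
Only numpy, scipy, OpenCV 4.12 (cv2) and the standard library are available. Lean on these libraries where they do the work, as an engineer would, in place of code of your own. Each camera call takes 0.05 s, during which the arm holds its last target. There are 200 camera calls.

## Working session

There is one attempt and no reset: what is moved stays moved. The work goes in short steps, Python scripts to look and compute and a shell command to move; the robot and the scene stay as the last step left them, time stands still between calls to the robot, and variables do not carry over. Pictures are saved under pics/ and viewed, at most 10 in all, crops included, and the job is handed in when it is done.

```bash
mkdir -p pics; ls; cat > h.py <<'E'
import numpy as np, cv2
from rig import readout, vision, manip
from scipy.spatial.transform import Rotation as R
def ray(name,u,v):
    p=vision.camera_params(name);K=np.array(p["intrinsics"],float)
    Rm=cv2.Rodrigues(np.array(p["rvec"],float))[0];t=np.array(p["tvec"],float).ravel()
    d=Rm.T@np.linalg.inv(K)@np.array([u,v,1.]);return -Rm.T@t,d
def onplane(name,u,v,z):
    o,d=ray(name,u,v);return o+d*(z-o[2])/d[2]
def proj(name,P):
    p=vision.camera_params(name)
    return cv2.projectPoints(np.array(P,float).reshape(-1,3),np.array(p["rvec"],float),np.array(p["tvec"],float),np.array(p["intrinsics"],float),None)[0].reshape(-1,2)
E
python3 - <<'E'
from h import *
s=readout.get_state();print(s)
a=vision.get_image("top");b=vision.get_image("side")
cv2.imwrite("pics/top0.png",a);cv2.imwrite("pics/side0.png",b)
for n in("top","side"):print(n,ray(n,280,210))
E
```

```text
pics
{'clock': 0.0, 'qpos': array([-1.40901854e+00,  2.76597830e-01,  1.50614159e+00,  4.80994101e-06,
        1.36067776e+00, -1.20997808e-01]), 'qd': array([ 0.00101161,  0.00027109,  0.00099591, -0.00199226, -0.00087089,
        0.00073969]), 'effort': array([-5.39298089e-04, -4.16774082e+01, -2.45804930e+01, -2.31383719e-04,
        1.11222058e-02, -1.23758002e-05]), 'position': array([ 0.16035029, -0.5516429 ,  0.23043471]), 'ee_rot': array([-9.12122885e-04,  9.90021044e-01,  1.40916643e-01, -1.62486481e-05]), 'contact_force': array([-0.67108811,  0.78705973,  0.39957309]), 'moment': array([0.05719664, 0.03934676, 0.02137745]), 'gripper_force': 0.0, 'width': 0.08594779435504227}
top (array([ 0.36975182, -0.03246502,  0.96331678]), array([ 0.12492826,  0.00960185, -0.99212278]))
side (array([ 0.34440437, -0.71102734,  0.64180395]), array([ 0.17590735,  0.75513211, -0.63196775]))
```

View pics/top0.png

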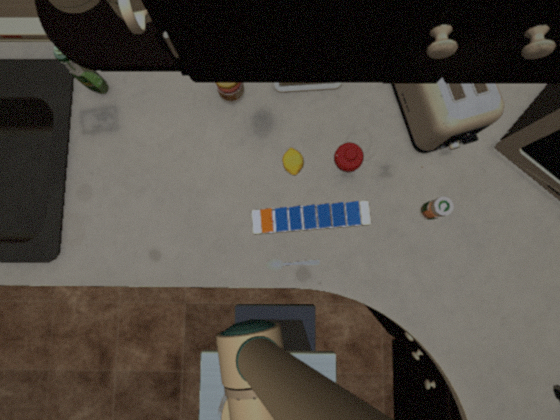

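View pics/side0.png

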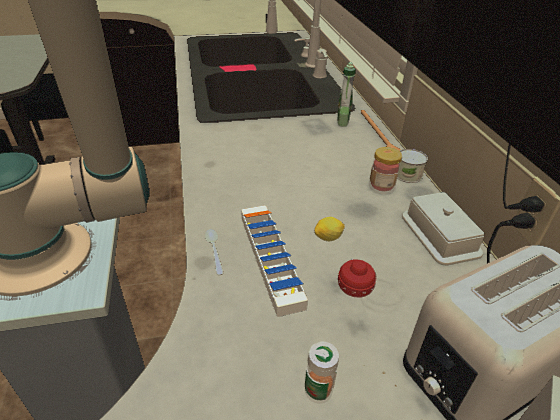

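The top view shows the organiser running from (252,222) to (370,212), with the orange lid at (267,220). The lemon is at (292,161), the timer at (348,157), the jar at (440,208) and the spoon at (297,264). The side view shows every lid ajar at a moderate angle, with the orange one at the far end. Next I'll measure the caps and lid angles.

```bash
python3 - <<'E'
from h import *
a=cv2.imread("pics/top0.png");b=cv2.imread("pics/side0.png")
roi=np.zeros(a.shape[:2],np.uint8);roi[190:245,240:385]=1
hsv=cv2.cvtColor(a,cv2.COLOR_BGR2HSV)
g=a.min(2)
print("bg",np.median(g[190:245,240:385]))
w=((g>170)&(roi>0)).astype(np.uint8)
n,l,st,c=cv2.connectedComponentsWithStats(w)
for i in range(1,n):
    if st[i,4]>20: print("white",st[i],c[i],onplane("top",*c[i],.031))
o=((hsv[...,0]<18)&(hsv[...,1]>150)&(roi>0)).astype(np.uint8)
m=((hsv[...,0]>95)&(hsv[...,0]<125)&(hsv[...,1]>130)&(roi>0)).astype(np.uint8)
un=((w|o|m)>0).astype(np.uint8);un=cv2.morphologyEx(un,cv2.MORPH_CLOSE,np.ones((7,7)))
k=max(cv2.findContours(un,0,2)[0],key=cv2.contourArea);bx=cv2.boxPoints(cv2.minAreaRect(k));
for p in bx: print("corner",p,onplane("top",*p,.031)[:2])
for n_,mm in(("o",o),("b",m)):
    n,l,st,c=cv2.connectedComponentsWithStats(mm)
    for i in range(1,n):
        if st[i,4]>20: print(n_,st[i],onplane("top",*c[i],.04)[:2])
s=cv2.resize(b[195:320,225:325],None,fx=6,fy=4.8*1.0,interpolation=cv2.INTER_CUBIC)
s=cv2.resize(b[198:318,230:320],None,fx=5,fy=5,interpolation=cv2.INTER_CUBIC)
t=cv2.resize(a[195:240,245:378],None,fx=5,fy=5,interpolation=cv2.INTER_CUBIC)
cv2.imwrite("pics/side0c.png",s);cv2.imwrite("pics/top0c.png",t)
E
```

```text
bg 115.0
corner [260.53345 208.70122] [0.48987572 0.02308488]
corner [357.85132 201.49251] [ 0.50922428 -0.20914788]
corner [359.5266  224.10915] [ 0.45506408 -0.21227984]
corner [262.20874 231.31786] [0.43584382 0.01824893]
o [261 209  12  23 219] [0.46242023 0.00857091]
b [332 203  13  23 251] [ 0.47740819 -0.16027085]
b [346 202  14  23 257] [ 0.48051421 -0.19501216]
b [304 205  12  24 237] [ 0.4714994  -0.09289021]
b [317 204  14  23 256] [ 0.47446921 -0.12648926]
b [289 206  12  24 228] [ 0.46865105 -0.05889439]
b [275 208  13  23 236] [ 0.46483605 -0.02639997]
```

View pics/side0c.png

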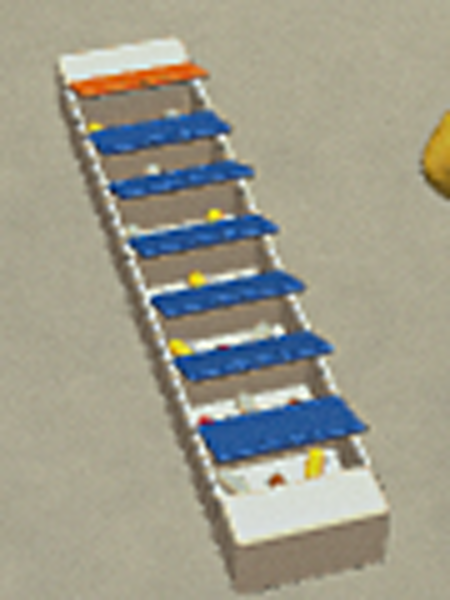

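View pics/top0c.png

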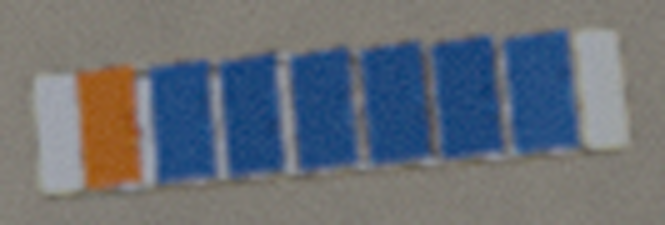

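The side crop shows all lids ramped up by about 0.5 rad, with similar openings. In the top crop (5x, origin (245,195)) the caps centre at about (60,132) and (604,89), which is (257,221.4) and (365.8,212.8) in full pixels.

```bash
python3 - <<'E'
from h import *
S=onplane("top",257,221.4,.031);F=onplane("top",365.8,212.8,.031)
Ss=onplane("side",230+122/5,198+60/5,.031);Fs=onplane("side",230+305/5,198+507/5,.031)
print(S,F,np.linalg.norm(S-F));print("side",Ss,Fs)
d=(S-F)[:2];yaw=np.arctan2(d[1],d[0]);print("dir yaw",np.degrees(yaw))
s=readout.get_state();q=s["ee_rot"];r=R.from_quat(q,scalar_first=True)
print(r.as_matrix().round(3))
# target: tool x along organiser +y
x=np.array([np.cos(yaw),np.sin(yaw),0]);z=np.array([0,0,-1.]);T=R.from_matrix(np.c_[x,np.cross(z,x),z])
print("turn deg",np.degrees((r.inv()*T).as_rotvec()))
y=np.append(S[:2]+0*d,.06)
print("shift tool mm to cap z=.08",r.inv().apply(np.append(S[:2],.08)-s["position"])*1000)
for k,(u,v) in dict(jar=(440,208),spoon1=(270,263),spoon2=(320,264),timer=(348,157),lemon=(292,161)).items():print(k,onplane("top",u,v,.03)[:2])
E
```

```text
[0.45934512 0.03100969 0.031     ] [ 0.48219306 -0.22759933  0.031     ] 0.25961635593704535
side [0.45820964 0.0288213  0.031     ] [ 0.4817839  -0.23052634  0.031     ]
dir yaw 95.04893432074057
[[ 0.96   0.279 -0.   ]
 [ 0.279 -0.96   0.002]
 [ 0.    -0.002 -1.   ]]
turn deg [-7.20153067e-02 -7.81028205e-02 -7.88470731e+01]
shift tool mm to cap z=.08 [ 449.64700465 -475.86949158  151.42518277]
jar [ 0.49535079 -0.40422717]
spoon1 [ 0.36159242 -0.00115463]
spoon2 [ 0.36044222 -0.11847739]
timer [ 0.61829315 -0.18715906]
lemon [ 0.60736647 -0.05139338]
```

```bash
python3 -m handwheel '[[[37.5,-40,0],[0,0,0],1],[[37.5,-40,0],[0,0,0],1],[[37.5,-40,0],[0,0,0],1],[[37.5,-40,0],[0,0,0],1],[[37.5,-40,0],[0,0,0],1],[[37.5,-40,0],[0,0,0],1],[[37.5,-40,0],[0,0,0],1],[[37.5,-40,0],[0,0,0],1],[[37.5,-40,0],[0,0,0],1],[[37.5,-40,0],[0,0,0],1],[[37.5,-40,0],[0,0,0],1],[[37.5,-36,0],[0,0,0],1]]' 20
python3 -m handwheel '[[[0,0,0],[0,0,-1],1],[[0,0,0],[0,0,-1],1],[[0,0,0],[0,0,-1],1],[[0,0,0],[0,0,-1],1],[[0,0,0],[0,0,-1],1],[[0,0,0],[0,0,-1],1],[[0,0,0],[0,0,-1],1],[[0,0,0],[0,0,-1],1],[[0,0,0],[0,0,-1],1],[[0,0,0],[0,0,-1],1],[[0,0,0],[0,0,-1],1],[[0,0,0],[0,0,-1],1],[[0,0,0],[0,0,-1],1],[[0,0,0],[0,0,0],1]]'
cat >> h.py <<'E'
S=np.array([.4588,.030,.031]);F=np.array([.482,-.229,.031])
def where():
    s=readout.get_state();r=R.from_quat(s["ee_rot"],scalar_first=True)
    d=(S-F)/np.linalg.norm(S-F);n=np.array([d[1],-d[0],0]);p=s["position"]-(S+F)/2
    print("clock %.2f org y %.1f across %.1f z %.1f"%(s["clock"],p@d*1e3,p@n*1e3,s["position"][2]*1e3),"F",s["contact_force"].round(2),"w",round(s["width"],4))
    return s,r
E
python3 - <<'E'
from h import *
s,r=where();print(r.as_matrix().round(3),s["qpos"].round(2))
print(r.inv().apply(S+[0,0,.05]-s["position"])*1e3)
im=vision.get_image("wrist");cv2.imwrite("pics/w1.png",im)
E
```

```text
clock: 1.6
position: [0.46, 0.0324, 0.2311]
ee_rot: [0.0, 0.99, 0.141, -0.0]
contact_force: [1.1, -1.7, -0.1]
width: 0.0001
gripper_force: 0.0
clock: 3.35
position: [0.4595, 0.0305, 0.231]
ee_rot: [-0.0, 0.681, 0.732, -0.0]
contact_force: [-1.2, -1.1, -0.6]
width: 0.0004
gripper_force: 0.0
clock 3.35 org y 130.4 across 0.7 z 231.0 F [-1.16 -1.08 -0.56] w 0.0004
[[-0.072  0.997 -0.001]
 [ 0.997  0.072 -0.   ]
 [-0.    -0.001 -1.   ]] [-0.08  0.1   1.73 -0.    1.31 -0.16]
[ -0.42038427  -0.59769941 149.96319596]
```

View pics/w1.png

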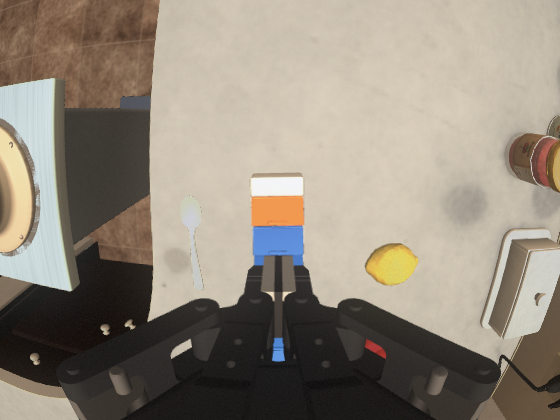

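The wrist view has the start cap at (277,186), with the orange and blue lids running below it in line with the closed fingers at (278,258). I'll check the cap position with this camera.

```bash
python3 - <<'E'
from h import *
s,r=where();p=vision.camera_params("wrist");K=np.array(p["intrinsics"]);H=np.array(p["hand_eye"])
im=cv2.imread("pics/w1.png");m=(im.min(2)>215).astype(np.uint8);m[:165]=0;m[205:]=0;m[:,:235]=0;m[:,320:]=0
k=max(cv2.findContours(m,0,2)[0],key=cv2.contourArea);(u,v),wh,an=cv2.minAreaRect(k);print(u,v,wh,an)
def wray(u,v,z):
    a=np.array([(u-K[0,2])/K[0,0],(v-K[1,2])/K[1,1]]);t=np.hypot(*a)
    d=np.append(np.sin(t)*a/t,np.cos(t));o=r.apply(H[:3,3])+s["position"];d=r.apply(H[:3,:3]@d)
    return o+d*(z-o[2])/d[2]
print(wray(u,v,.031),"expected",S)
E
```

```text
clock 3.40 org y 130.4 across 0.8 z 231.0 F [-0.51  0.58  0.84] w 0.0004
276.5952453613281 185.92791748046875 (17.49325180053711, 51.23023986816406) 88.40885925292969
[0.45740082 0.02961018 0.031     ] expected [0.4588 0.03   0.031 ]
```

```bash
python3 -m handwheel '[[[0,0,40],[0,0,-0.16],1],[[0,0,45],[0,0,0],1],[[0,0,45],[0,0,0],1],[[0,0,35],[0,0,0],1],[[-1,-1,10],[0,0,0],1],[[0,0,0],[0,-0.85,0],1],[[0,0,0],[0,-0.85,0],1],[[0,0,0],[0,0,0],1]]'; python3 - <<'E'
from h import *
s,r=where();print(r.as_matrix().round(3))
b=vision.get_image("side");c=cv2.resize(b[140:310,200:340],None,fx=4,fy=3.5);cv2.imwrite("pics/s2.png",c);where()
E
```

```text
clock: 4.4
position: [0.4595, 0.0305, 0.0571]
ee_rot: [0.066, 0.671, 0.736, -0.059]
contact_force: [-0.8, 0.4, 0.2]
width: -0.0001
gripper_force: 0.0
clock 4.40 org y 130.5 across 0.8 z 57.1 F [-0.76  0.45  0.22] w -0.0001
[[-0.091  0.996  0.018]
 [ 0.98   0.093 -0.176]
 [-0.177  0.001 -0.984]]
clock 4.45 org y 130.0 across 0.7 z 57.0 F [ 0.28  1.27 -0.09] w 0.0001
```

View pics/s2.png

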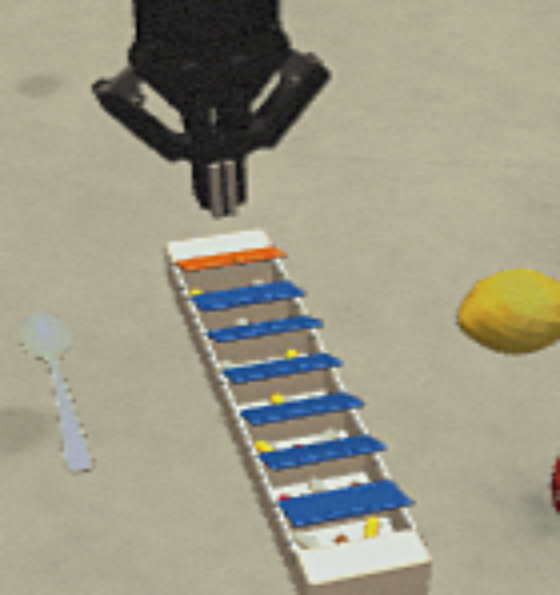

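The side view shows the tip hovering over the start cap, leaning back from the row as intended. Next I'll touch down gently.

```bash
python3 -m handwheel '[[[1.2,0,10],[0,0,0],1],[[1.5,0,8],[0,0,0],1],[[0,0,0],[0,0,0],1]]'; for i in 1 ; do python3 -m handwheel '[[[0.2,0,1.5],[0,0,0],1],[[0,0,0],[0,0,0],1]]' | grep -E "pos|force"; done;  python3 -m handwheel '[[[0.2,0,1],[0,0,0],1],[[0,0,0],[0,0,0],1]]' | grep -E "pos|force"; python3 -m handwheel '[[[0.2,0,1],[0,0,0],1],[[0,0,0],[0,0,0],1]]' | grep -E "pos|force"; python3 -c "
from h import *
where()"
```

```text
clock: 4.82
position: [0.4581, 0.0283, 0.0372]
ee_rot: [0.065, 0.672, 0.735, -0.061]
contact_force: [0.3, -0.6, -0.3]
width: -0.0001
gripper_force: 0.0
position: [0.459, 0.0287, 0.0366]
contact_force: [-0.3, 0.4, 0.2]
gripper_force: 0.0
position: [0.4589, 0.0288, 0.0356]
contact_force: [0.5, -0.2, -0.5]
gripper_force: 0.0
position: [0.4588, 0.0288, 0.0345]
contact_force: [0.2, -0.0, -0.3]
gripper_force: 0.0
clock 5.58 org y 128.8 across -0.1 z 34.5 F [ 0.25 -0.01 -0.26] w 0.0
```

```bash
python3 -m handwheel '[[[0.1,0,0.7],[0,0,0],1],[[0,0,0],[0,0,0],1]]' | grep -E "pos|t_force"; python3 -m handwheel '[[[0.1,0,0.5],[0,0,0],1],[[0,0,0],[0,0,0],1]]' | grep -E "pos|t_force";python3 -m handwheel '[[[0.1,0,0.5],[0,0,0],1],[[0,0,0],[0,0,0],1]]' | grep -E "pos|t_force"
```

```text
position: [0.4589, 0.0288, 0.0338]
contact_force: [-0.7, -0.2, 0.3]
position: [0.4589, 0.0288, 0.0333]
contact_force: [-0.6, -0.2, 0.5]
position: [0.4589, 0.0288, 0.0328]
contact_force: [-0.1, 0.6, 0.6]
```

```bash
python3 -m handwheel '[[[0.1,0,0.5],[0,0,0],1],[[0,0,0],[0,0,0],1]]' | grep -E "pos|t_force"; python3 -m handwheel '[[[0.1,0,0.4],[0,0,0],1],[[0,0,0],[0,0,0],1]]' | grep -E "pos|t_force"
```

```text
position: [0.459, 0.0288, 0.0324]
contact_force: [0.7, 0.3, 1.3]
position: [0.459, 0.0288, 0.0322]
contact_force: [-0.5, 1.0, 3.6]
```

The tip is in light contact with the start cap at about 3 N. Next is the stroke, in short calls with force checks.

```bash
python3 -m handwheel '[[[-4.92,0,0.885],[0,0,0],1],[[-4.92,0,0.885],[0,0,0],1],[[-4.92,0,0.885],[0,0,0],1]]' | grep -E "pos|t_force";python3 -m handwheel '[[[-4.92,0,0.885],[0,0,0],1],[[-4.92,0,0.885],[0,0,0],1],[[-4.92,0,0.885],[0,0,0],1]]' | grep -E "pos|t_force"; python3 -c "
from h import *
s,r=where();print(r.as_matrix()[2])"
```

```text
position: [0.461, 0.0147, 0.0322]
contact_force: [0.2, 4.6, 5.0]
position: [0.4622, -0.0008, 0.0322]
contact_force: [-0.8, 4.9, 5.8]
clock 7.58 org y 99.1 across 0.6 z 32.2 F [-0.8   4.91  5.79] w -0.0001
[-0.17631419  0.00148776 -0.98433282]
```

```bash
python3 -m handwheel '[[[-4.92,0,0.8],[0,0,0],1],[[-4.92,0,0.885],[0,0,0],1],[[-4.92,0,0.885],[0,0,0],1]]' | grep -E "pos|t_force"; python3 - <<'E'
from h import *
where()
b=vision.get_image("side");a=cv2.imread("pics/side0.png")
def cap(i):
    m=(i.min(2)>165).astype(np.uint8);m[:285]=0;m[315:]=0;m[:,:260]=0;m[:,320:]=0
    k=max(cv2.findContours(m,0,2)[0],key=cv2.contourArea);return cv2.contourArea(k),cv2.minAreaRect(k)[0]
print(cap(a),cap(b));c=cv2.resize(b[140:310,200:340],None,fx=4,fy=3.5);cv2.imwrite("pics/s3.png",c)
E
```

```text
position: [0.4632, -0.0158, 0.0321]
contact_force: [-0.1, 3.8, 5.5]
clock 7.95 org y 84.0 across 0.3 z 32.1 F [-0.07  3.84  5.51] w 0.0001
(342.5, (289.65130615234375, 295.9656066894531)) (346.0, (289.60406494140625, 295.9729919433594))
```

View pics/s3.png

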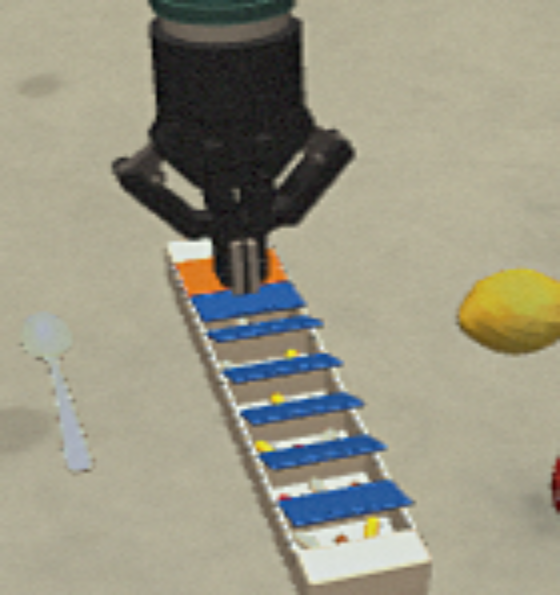

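The orange lid lies flat, the tip is going onto lid 2, and the far cap hasn't moved (under 0.1 px). I'll continue with slightly less pressure.

```bash
python3 -m handwheel '[[[-4.92,0,0.8],[0,0,0],1],[[-4.92,0,0.885],[0,0,0],1],[[-4.92,0,0.885],[0,0,0],1],[[-4.92,0,0.885],[0,0,0],1],[[-4.92,0,0.885],[0,0,0],1]]' | grep -E "pos|t_force"; python3 -m handwheel '[[[-4.92,0,0.885],[0,0,0],1],[[-4.92,0,0.885],[0,0,0],1],[[-4.92,0,0.885],[0,0,0],1],[[-4.92,0,0.885],[0,0,0],1],[[-4.92,0,0.885],[0,0,0],1]]' | grep -E "pos|t_force"; python3 -c "
from h import *
where()"
```

```text
position: [0.4653, -0.0409, 0.0322]
contact_force: [-0.4, 4.6, 5.4]
position: [0.4674, -0.0658, 0.0321]
contact_force: [0.6, 4.8, 5.1]
clock 9.25 org y 33.9 across 0.0 z 32.1 F [0.57 4.77 5.1 ] w -0.0001
```

```bash
python3 -m handwheel '[[[-4.92,0,0.84],[0,0,0],1],[[-4.92,0,0.885],[0,0,0],1],[[-4.92,0,0.885],[0,0,0],1],[[-4.92,0,0.885],[0,0,0],1],[[-4.92,0,0.885],[0,0,0],1],[[-4.92,0,0.885],[0,0,0],1],[[-4.92,0,0.885],[0,0,0],1]]' | grep -E "pos|t_force"; python3 -m handwheel '[[[-4.92,0,0.885],[0,0,0],1],[[-4.92,0,0.885],[0,0,0],1],[[-4.92,0,0.885],[0,0,0],1],[[-4.92,0,0.885],[0,0,0],1],[[-4.92,0,0.885],[0,0,0],1],[[-4.92,0,0.885],[0,0,0],1],[[-4.92,0,0.885],[0,0,0],1]]' | grep -E "pos|t_force"; python3 -c "
from h import *
where()"
```

```text
position: [0.4703, -0.1006, 0.0322]
contact_force: [-0.5, 4.5, 6.4]
position: [0.4733, -0.1353, 0.0321]
contact_force: [1.1, 5.9, 5.9]
clock 11.00 org y -35.9 across -0.4 z 32.1 F [1.09 5.95 5.94] w -0.0003
```

```bash
python3 -m handwheel '[[[-4.92,0,0.8],[0,0,0],1],[[-4.92,0,0.885],[0,0,0],1],[[-4.92,0,0.885],[0,0,0],1],[[-4.92,0,0.885],[0,0,0],1],[[-4.92,0,0.885],[0,0,0],1],[[-4.92,0,0.885],[0,0,0],1],[[-4.92,0,0.885],[0,0,0],1]]' | grep -E "pos|t_force"; python3 -m handwheel '[[[-4.92,0,0.885],[0,0,0],1],[[-4.92,0,0.885],[0,0,0],1],[[-4.92,0,0.885],[0,0,0],1],[[-4.92,0,0.885],[0,0,0],1],[[-4.92,0,0.885],[0,0,0],1],[[-4.92,0,0.885],[0,0,0],1],[[-4.92,0,0.885],[0,0,0],1]]' | grep -E "pos|t_force"; python3 -c "
from h import *
where()"
```

```text
position: [0.4762, -0.1701, 0.0322]
contact_force: [0.4, 4.5, 6.3]
position: [0.4791, -0.2048, 0.0321]
contact_force: [-0.8, 4.6, 6.4]
clock 12.75 org y -105.7 across -0.7 z 32.1 F [-0.84  4.55  6.4 ] w 0.0002
```

```bash
python3 -m handwheel '[[[-4.92,0,0.885],[0,0,0],1],[[-4.92,0,0.885],[0,0,0],1],[[-4.92,0,0.885],[0,0,0],1],[[-4.92,0,0.885],[0,0,0],1],[[-4.92,0,0.885],[0,0,0],1],[[-2,0,0.36],[0,0,0],1],[[0,0,0],[0,0,0],1]]' | grep -E "pos|t_force"; python3 - <<'E'
from h import *
where()
a=vision.get_image("side");c=cv2.resize(a[140:320,200:340],None,fx=4,fy=3.3);cv2.imwrite("pics/s4.png",c)
E
```

```text
position: [0.4816, -0.2319, 0.0322]
contact_force: [-0.3, 2.9, 6.8]
clock 13.62 org y -132.9 across -0.7 z 32.2 F [-0.26  2.86  6.79] w 0.0005
```

View pics/s4.png

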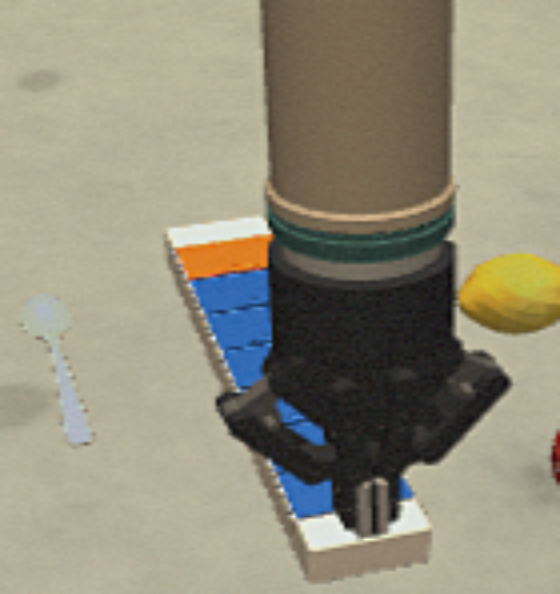

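The tip stands on the far cap and every visible lid is down. Now I'll lift clear and check.

```bash
python3 -m handwheel '[[[-0.4,0,-2],[0,0,0],1],[[-1.8,0,-10],[0,0,0],1],[[-5.4,0,-30],[0,0,0],1],[[-7,0,-40],[0,0,0],1],[[-7,0,-40],[0,0,0],1],[[-40,-30,-20],[0,0,0],1],[[-40,-30,0],[0,0,0],1],[[-40,-30,0],[0,0,0],1],[[-40,-30,0],[0,0,0],1],[[0,0,0],[0,0,0],1]]' | grep -E "pos|t_force"; python3 - <<'E'
from h import *
a=vision.get_image("side");t=vision.get_image("top");a0=cv2.imread("pics/side0.png");t0=cv2.imread("pics/top0.png");where()
def cap(i):
    m=(i.min(2)>165).astype(np.uint8);m[:285]=0;m[315:]=0;m[:,:260]=0;m[:,320:]=0
    k=max(cv2.findContours(m,0,2)[0],key=cv2.contourArea);return cv2.contourArea(k),cv2.minAreaRect(k)[0]
print(cap(a0),cap(a))
c=cv2.resize(a[195:320,190:360],None,fx=4,fy=3);d=cv2.resize(t[190:240,240:380],(680,220));cv2.imwrite("pics/f.png",np.vstack([c,d]))
E
```

```text
position: [0.375, -0.399, 0.2053]
contact_force: [0.2, 0.2, -0.5]
clock 15.03 org y -286.7 across -120.3 z 204.2 F [-1.46 -0.98  0.37] w -0.0003
(342.5, (289.65130615234375, 295.9656066894531)) (334.0, (297.12786865234375, 302.30316162109375))
```

View pics/f.png

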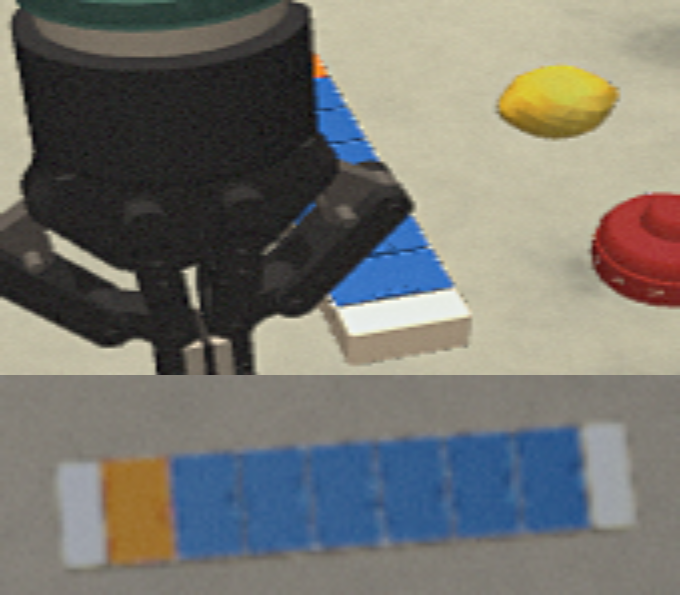

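The top view shows all seven lids flush, and the caps are at (256.9,221.8) and (365.2,212.7), the same place as at the start. The robot is clear, so I'll hand in.

```bash
python3 -c "
from rig import manip
print(manip.sign_off())"
```

```text
the job is handed in; nothing more can be done
None
```

All seven lids are shut flat, closed in one light stroke (wrist-force readings up to about 7 N) from the orange end; the organiser has not moved measurably, nothing else was touched, and the job is handed in at about 15 s.

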